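# Tension the bench sander's belt with its star wheel

### The job

The bench sander's belt is slack. With the flat-bladed adjusting tool from the wooden stand, reach down through the slot in the tensioner box's cover and push the star wheel round clockwise (seen from above), a tooth at a time, until the white line on the dial lies between the two white marks on the cover. Then hang the tool back in its stand and let go; turn the wheel only with the tool, and leave the can, the hammer and the offcut where they are.

Things in the scene. Friction and masses are not known exactly. Their poses are not given: they have to be found in the camera images.
- sander: Grey bench belt sander, fixed. Origin on the bench under the star wheel's vertical axis; z up, x towards the sanding bed (brown belt, 70 mm high, x 80 to 350 mm, 144 mm wide). Round the origin stands the tensioner box, 170 x 170 mm, its flat cover's top 68 mm above the bench, the cover 6 mm thick, the box floor 6 mm above the bench.
- wheel (a point): Centre of the steel star wheel, on its axis, 40 mm above the bench. It lies flat in the box: 8 straight teeth 45 degrees apart, reaching from 34 mm to 64 mm from the axis, each 11 mm wide, tooth tops 50 mm and undersides 30 mm above the bench.
- slot (a point): Centre of the access slot, at the cover's top, 50 mm from the wheel's axis on the sander's -x side; 66 mm along the sander's y, 28 mm along its x. Clockwise turning carries the teeth under it towards the sander's +y. One stroke gains at most about one tooth; then lift the blade above the teeth (inside the box is enough), go back and enter behind the next tooth.
- dial (a point): Centre of the flush black dial (60 mm across) on the cover, on the wheel's axis, 69 mm above the bench. Its white line runs from the centre outwards and turns with the wheel. The two painted marks lie on the cover just outside the dial, 0.28 rad either side of the sander's +x direction.
- starwheel (a joint): Star wheel's angle (rad), growing clockwise seen from above (tightening). At 0 a tooth is under the slot's middle; starts at -0.14 to 0.28. The dial's line points along the sander's +x, midway between the marks, at 2.138 and is between them from 1.88 to 2.39. Friction (2 N at the teeth) holds it where left; it can be pushed either way, stops at -0.35 and 3.0.
- stand: Wooden block 80 x 70 mm, 100 mm high, fixed, on a thin 110 x 100 mm foot. Origin on the bench under its centre; z up. A through socket in the middle of its top, 26 mm (x) by 18 mm (y), takes the tool's blade. It may be on either side of the sander.
- tool: Adjusting tool, 166 mm long, 0.16 kg, hanging upright in the stand. Origin: centre of the underside of its steel collar (44 x 34 x 6 mm), which rests on the stand's top; z up. Above it a wooden handle 34 mm (x) by 20 mm (y), z 6 to 76 mm; below it a steel blade 14 mm (x) by 8 mm (y), 90 mm long. Grip across the 20 mm; in the slot the 8 mm lies along the sander's y.
- tool_tip (a point): Centre of the blade's lower end, 90 mm below the tool's origin.
- tool_grip (a point): Middle of the tool's handle, 41 mm above the tool's origin.
- glue: Bystander: closed can, 68 mm diameter, 110 mm high, standing; origin at the centre of its underside. Leave alone.
- hammer: Bystander: hammer with a wooden handle, 240 mm long, lying on the bench. Leave alone.
- offcut: Bystander: pine offcut 160 x 70 x 35 mm lying on the bench; origin at the centre of its underside. Leave alone.
Not all that is in view belongs to the job. What is shaped like the tool but green, red or yellow is not meant.

How it is judged:
By the outcome, as a careful person would: the job done as asked, in the order asked, and still so for the second after the job is handed in, with the robot touching nothing.
It also fails if it takes over 50 s, if anything falls off the work surface, if the arm or the gripper's body presses on something with over 40 N, if the wrist force passes 120 N, or if a joint passes its speed limit or range.

### The arm

A 6-joint arm with a two-finger parallel gripper is mounted at the origin on the work surface. World frame = base frame: x ahead of the robot, y to its left, z up, the work surface at z = 0. Lengths are in m, angles in rad, forces in N, time in s.
With the tool pointing down it reaches from about 0.375 to 0.75 m from the base axis. Payload 9 kg.
Tool frame: the origin (TCP) lies midway between the tips of the shut fingers; the grasp point (between the pads) lies r.grip_point_offset behind it (r.grip_point_offset is the distance from the TCP to the grasp point, in m); z points along the fingers, x is the direction in which the jaws open and shut, and the axes are right-handed (so a half turn about z gives the same grasp; the last joint's range is limited). The gripper opens to 85 mm and grips with 20 to 120 N. Pads are 22 mm wide; open, the fingers measure 114 mm over their backs; the gripper's body (76 mm by 85 mm) begins 54 mm behind the grasp point. The pads swing forward as they close: fully open they stand 13 mm farther back than shut.
Start: joints at [1.087, 0.104, 0.097, 1.564, 0, 1.353], TCP at [0.158, 0.579, 0.206] pointing down, gripper open.
Joint ranges: [-2.99, 2.99], [-0.84, 1.86], [-1.1, 1.16], [-1.84, 2.11], [-1.51, 1.56], [-3.14, 3.14]. Speed limits (rad/s): [2.22, 2.22, 2.57, 3.14, 3.14, 3.14].

### API

Orientations are given as a rotation vector (axis times angle).
In Python, from rig import r, kinematics, optics, nets gives the robot as it stands. Calls block until the motion is done:
- r.goto(position, orientation): joint-space move of the TCP to a pose.
- r.servo_line(position, rate=0.15, ori=None, contact_N=None): straight line of the TCP; ori=None keeps the orientation; rate is the mean speed in m/s. With contact_N (N) it stops when the force on the tool has changed by that much, and returns True; else False.
- r.goto_joints(angles): joint-space move.
- r.move_gripper(opening): finger opening in m; the grip force is fixed at half the most; returns when the fingers have stopped.
- r.hold(seconds).
- kinematics.inverse_kinematics(position, orientation): joint angles nearest the present ones, or None.
- optics.camera(name): name is "side" or "top"; returns the picture (384x512x3 uint8, blue, green, red); there is no depth.
- optics.get_calibration(name): a dict with "K" (3x3 intrinsics, pixels), "extrinsics" (4x4, takes a point from camera to world coordinates). Camera axes: x right, y down, z forward; pixel columns grow to the right and rows downward; lengths in m; the calibration is good to about 2 mm. A picture is of the moment at which its call begins. get_calibration takes no time and is no camera call.
A pose or a line that the arm cannot do raises r.PlanningError and nothing moves.
- r.job_done(): hands the job in, once; it reports no verdict.
Trained networks look in the newest picture that a camera, given by its name, has taken for a name from the list of things; names that differ only in an ending like _2 or _b are one class to them, and where a whole thing is asked for, a point or a joint stands for the part that bears it (a point fixed in the world has none). Each returns a list of dicts, best first, with "score" (0 to 1); they miss things now and then, are a little off and sometimes report something else, mostly with a low value. They report only what shows in the picture. A call takes as long as a camera call. They do not tell look-alikes from the thing itself.
- nets.silhouettes(query, camera): "mask" (384x512 bool, what is visible of it).
- nets.spot_point(query, camera): "point" ([x, y, z] in m, in world coordinates, good to about 4 mm: a listed point, or the origin of a listed thing).
Readings, each from a call of its own:
- r.get_t(): time.
- r.get_q(): joint angles.
- r.get_dq(): joint speeds.
- r.get_effort(): joint torques, N m.
- r.get_tool_pos(): TCP position.
- r.get_tcp_rot(): TCP orientation.
- r.get_wrist_force(): force on the tool from outside, world axes, zero at the start.
- r.get_torque(): the same for the moment, N m.
- r.get_gripper_width(): finger opening in m.
Only numpy, scipy, OpenCV 4.12 (cv2) and the standard library are available. Lean on these libraries where they do the work, as an engineer would, in place of code of your own. Each camera call takes 0.05 s, during which the arm holds its last target.

## Working session

There is one attempt and no reset: what is moved stays moved. The work goes in short steps, each a Python script; the robot and the scene stay as the last script left them, time stands still between calls to the robot, and variables do not carry over. Pictures are saved under pics/ and viewed, and the job is handed in when it is done.

```bash
ls; mkdir -p pics
python3 - <<'E'
from rig import r,kinematics,optics,nets
import cv2
for c in("side","top"):
    im=optics.camera(c); cv2.imwrite(f"pics/{c}0.png",im)
    k=optics.get_calibration(c); print(c,k["K"].round(1).tolist(),k["extrinsics"].round(3).tolist())
    for q in("slot","wheel","dial","tool","tool_grip","stand","sander","glue","hammer","offcut"):
        print(c,q,[(d["point"].round(3).tolist() if hasattr(d["point"],'round') else d["point"],round(d["score"],2)) for d in nets.spot_point(q,c)[:4]])
print(r.get_t(),r.grip_point_offset,r.get_tcp_rot(),r.get_gripper_width())
E
```

```text
pics
side [[358.5, 0.0, 252.5], [0.0, 358.5, 190.3], [0.0, 0.0, 1.0]] [[0.913, -0.307, 0.269, 0.218], [-0.408, -0.684, 0.605, -0.502], [-0.002, -0.662, -0.749, 0.785], [0.0, 0.0, 0.0, 1.0]]
side slot [([0.4933, -0.044, 0.0687], 0.84)]
side wheel [([0.542, -0.0483, 0.0405], 0.84), ([0.4298, 0.32, 0.1426], 0.61)]
side dial [([0.5458, -0.0464, 0.0726], 0.87)]
side tool [([0.4242, 0.3153, 0.0948], 0.91), ([0.2976, 0.4066, 0.0914], 0.77), ([0.3799, 0.179, 0.0901], 0.77), ([0.5426, -0.0509, 0.0729], 0.68)]
side tool_grip [([0.2965, 0.4063, 0.1298], 0.89), ([0.3775, 0.178, 0.127], 0.84), ([0.4309, 0.3174, 0.1418], 0.81), ([0.2996, 0.2875, 0.1286], 0.7)]
side stand []
side sander [([0.541, -0.0519, -0.0019], 0.65)]
side glue [([0.4393, -0.2911, 0.0], 0.92)]
side hammer [([0.6015, 0.3575, 0.0022], 0.83), ([0.4323, 0.3206, 0.0003], 0.62)]
side offcut [([0.5871, -0.3162, 0.0047], 0.88)]
top [[378.6, 0.0, 251.0], [0.0, 378.6, 189.3], [0.0, 0.0, 1.0]] [[-0.019, -0.985, 0.172, 0.261], [-1.0, 0.019, -0.005, 0.04], [0.002, -0.173, -0.985, 1.136], [0.0, 0.0, 0.0, 1.0]]
top slot [([0.49, -0.044, 0.0697], 0.81)]
top wheel [([0.5468, -0.0461, 0.0411], 0.72), ([0.428, 0.3213, -0.0002], 0.23)]
top dial [([0.5423, -0.0511, 0.0702], 0.83)]
top tool [([0.2968, 0.4075, 0.0908], 0.88), ([0.2991, 0.2832, 0.0868], 0.64), ([0.376, 0.1768, 0.088], 0.6), ([0.4291, 0.3202, 0.0992], 0.49)]
top tool_grip [([0.3024, 0.2816, 0.1322], 0.73), ([0.2928, 0.4095, 0.1271], 0.72), ([0.4325, 0.3173, 0.1394], 0.53), ([0.3701, 0.1777, 0.1336], 0.52)]
top stand []
top sander [([0.5432, -0.0515, -0.0016], 0.56)]
top glue [([0.441, -0.2945, 0.0007], 0.65)]
top hammer [([0.5977, 0.3526, -0.0031], 0.92)]
top offcut [([0.5883, -0.3203, -0.0008], 0.64), ([0.4311, 0.3216, -0.0016], 0.52)]
1.1 0.0187 [-2.49618790e+00 -1.90743243e+00 -1.34445103e-04] 0.08516508582530738
```

View pics/side0.png

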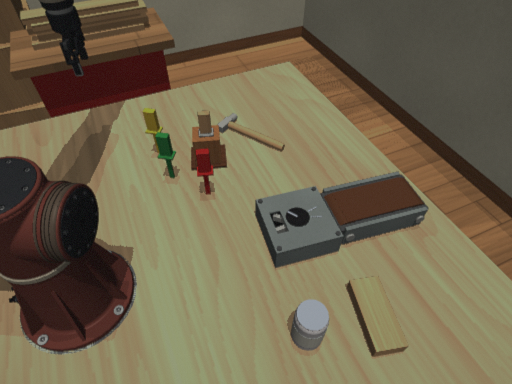

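View pics/top0.png

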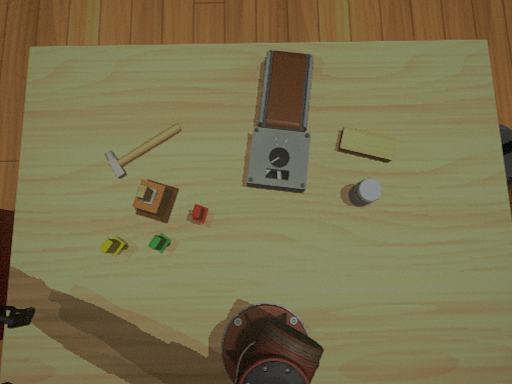

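Run:
```python
import cv2,numpy as np
a=cv2.imread("pics/top0.png");b=cv2.imread("pics/side0.png")
cv2.imwrite("pics/top_stand.png",cv2.resize(a[90:220,90:230],None,fx=4,fy=4,interpolation=cv2.INTER_CUBIC))
cv2.imwrite("pics/side_stand.png",cv2.resize(b[40:190,150:340],None,fx=4,fy=4,interpolation=cv2.INTER_CUBIC))
cv2.imwrite("pics/top_sander.png",cv2.resize(a[50:170,200:340],None,fx=5,fy=5,interpolation=cv2.INTER_CUBIC))
```

```text
(no output)
```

View crops.

Side view: the wooden-handled tool sits in the wooden stand at (205,125), with a yellow look-alike at (152,122), green at (165,147) and red at (204,165), all standing on the bench. The top view shows the same four at (148,192), (114,246), (160,242) and (199,213). Only the wooden one in the stand fits the description. I'll confirm it in the crops.

View pics/top_stand.png

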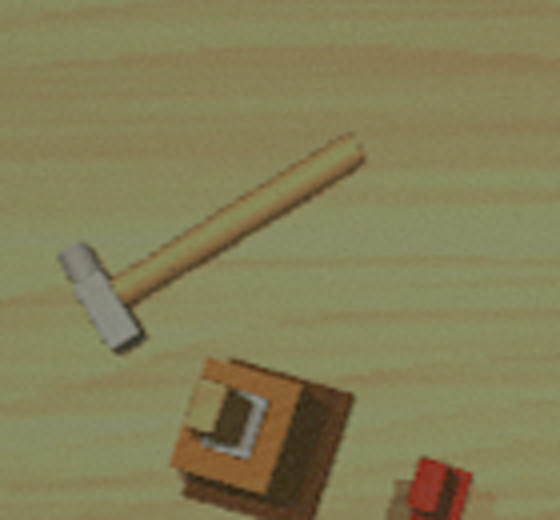

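View pics/side_stand.png

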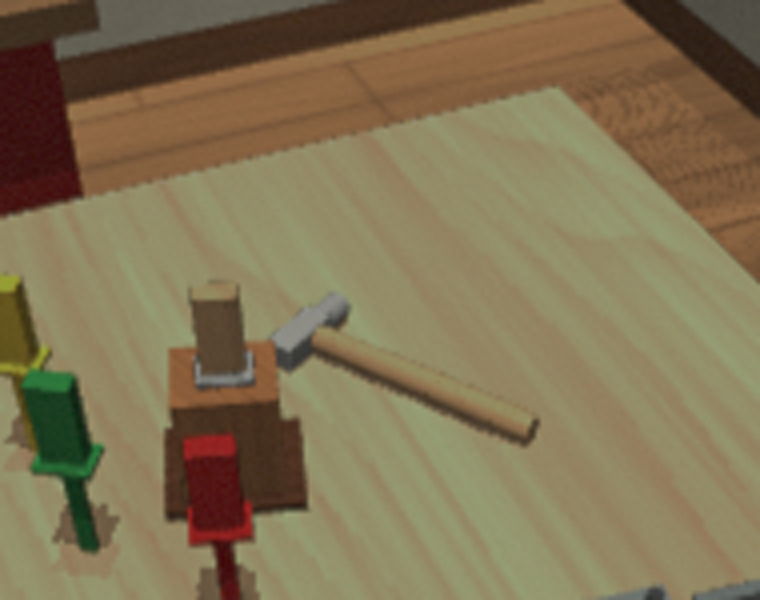

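View pics/top_sander.png

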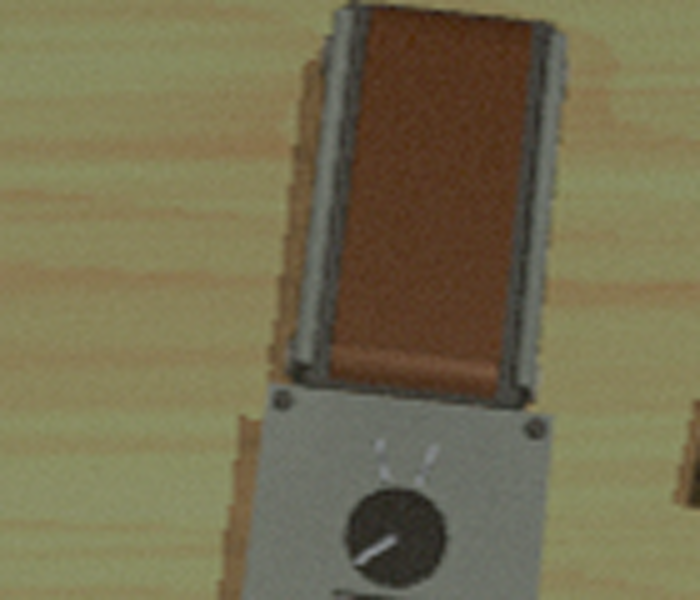

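```bash
cat > h.py <<'E'
import numpy as np,cv2
from rig import r,kinematics,optics,nets
def proj(c,P):
    k=optics.get_calibration(c);E=np.linalg.inv(k["extrinsics"])
    P=np.atleast_2d(P);q=P@E[:3,:3].T+E[:3,3];q=q@k["K"].T
    return q[:,:2]/q[:,2:]
def ortho(c,im,x0,y0,w,z,s=0.0005):
    # up = +x world, left = +y; centred x0,y0, width w
    n=int(w/s)
    src=np.float32([[0,0],[n,0],[n,n],[0,n]])
    W=[[x0+w/2-v*s,y0+w/2-u*s,z] for u,v in src]
    H=cv2.getPerspectiveTransform(src,proj(c,np.array(W)).astype(np.float32))
    return cv2.warpPerspective(im,H,(n,n),flags=cv2.INTER_CUBIC|cv2.WARP_INVERSE_MAP)
E
python3 - <<'E'
from h import *
for c in("top","side"):
    im=cv2.imread(f"pics/{c}0.png")
    a=ortho(c,im,0.545,-0.05,0.22,0.068,0.0004); b=ortho(c,im,0.43,0.318,0.16,0.1,0.0003)
    cv2.imwrite(f"pics/os_{c}.png",a);cv2.imwrite(f"pics/ot_{c}.png",b);print(a.shape,b.shape)
cv2.imwrite("pics/os.png",cv2.resize(np.hstack([cv2.imread(f"pics/os_{c}.png") for c in("top","side")]),(800,400)))
cv2.imwrite("pics/ot.png",cv2.resize(np.hstack([cv2.imread(f"pics/ot_{c}.png") for c in("top","side")]),(800,400)))
E
```

```text
(550, 550, 3) (533, 533, 3)
(550, 550, 3) (533, 533, 3)
```

View pics/os.png

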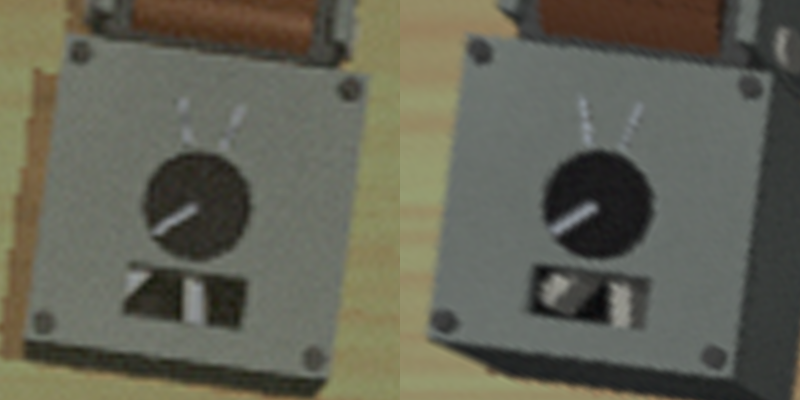

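View pics/ot.png

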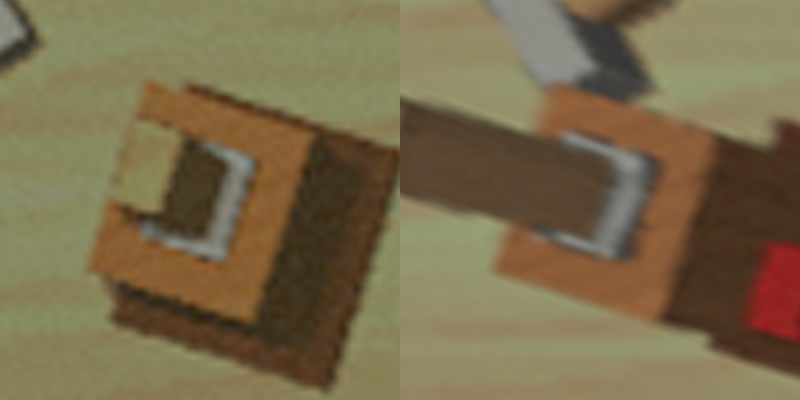

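Both views agree on the poses below.

| Thing | x (m) | y (m) | Yaw |
|---|---|---|---|
| Sander | 0.5413 | −0.0492 | about −7.2° |
| Stand | 0.429 | 0.3165 | about −17° |

- **Sizes:** the cover measures about 169 mm and the stand top about 78 x 68 mm, as they should.
- **Wheel angle:** the dial line puts the start at about −0.13 rad, so three strokes are needed.
- **Tool:** the crop confirms it is the wooden-handled one with the steel collar in the stand.

Next I grasp it.

```bash
cat >> h.py <<'E'
from scipy.spatial.transform import Rotation as Ro
S=np.array([.5413,-.0492]);SY=np.deg2rad(-7.2)
T=np.array([.429,.3165]);TY=np.deg2rad(-17)
ZG=.124
def down(yaw,flip=1):
    x=flip*np.array([-np.sin(yaw),np.cos(yaw),0]);z=np.array([0,0,-1.]);y=np.cross(z,x)
    return Ro.from_matrix(np.c_[x,y,z]).as_rotvec()
def sw(x,y): # sander->world
    c,s=np.cos(SY),np.sin(SY);return S+np.array([c*x-s*y,s*x+c*y])
E
python3 - <<'E'
from h import *
for f in(1,-1):
    print(f,[None if (q:=kinematics.inverse_kinematics(p,down(a,f))) is None else np.round(q,2) for p,a in(([*T,.25],TY),([*T,.30],TY),([*sw(-50e-3,0),.3],SY),([*sw(-50e-3,0),.147],SY))])
E
```

```text
1 [array([ 0.39, -0.08, -0.01,  1.64,  0.  ,  0.69]), array([ 0.39, -0.06,  0.11,  1.73,  0.  ,  0.69]), array([-0.35, -0.17, -0.  ,  1.74, -0.  , -0.23]), array([-0.35, -0.23, -0.33,  1.47, -0.  , -0.23])]
-1 [array([ 0.39, -0.08, -0.01,  1.64,  0.  , -2.45]), array([ 0.39, -0.06,  0.11,  1.73,  0.  , -2.45]), array([-0.35, -0.17, -0.  ,  1.74, -0.  ,  2.91]), array([-0.35, -0.23, -0.33,  1.47, -0.  ,  2.91])]
```

```bash
python3 - <<'E'
from h import *
p=r.get_tool_pos()
r.servo_line([p[0],p[1],.25],rate=.2)
r.goto([*T,.25],down(TY))
cv2.imwrite("pics/side1.png",optics.camera("side"))
hit=r.servo_line([*T,ZG],rate=.15,contact_N=6)
print(hit,r.get_tool_pos(),r.get_wrist_force())
if not hit:
    r.move_gripper(0.0); print(r.get_gripper_width())
print(r.get_wrist_force(),r.get_t())
cv2.imwrite("pics/side2.png",optics.camera("side"))
E
python3 -c "
import cv2,numpy as np
cv2.imwrite('pics/g.png',np.hstack([cv2.resize(cv2.imread(f'pics/side{i}.png')[20:220,110:310],None,fx=2,fy=2) for i in(1,2)]))"
```

```text
False [0.42952316 0.31681469 0.12512247] [1.17010682 0.02209746 0.8666034 ]
0.018880957376712883
[0.36284249 0.12201183 1.9260931 ] 4.5417
```

View pics/g.png

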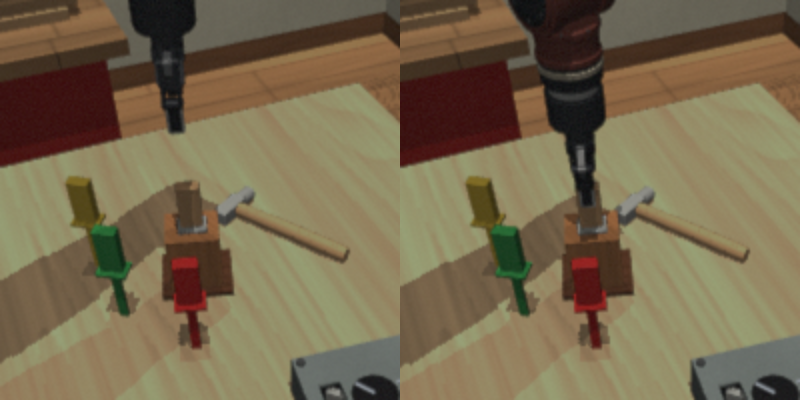

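Side view: the fingers hold the wooden handle in the stand (crop about (587,205)), with an 18.9 mm opening, so the grip is good. Next I lift, move to above the slot and check.

Run:
```python
from h import *
p=r.get_tool_pos()
r.servo_line([*p[:2],.30],rate=.15)
print(r.get_gripper_width(),r.get_wrist_force())
r.goto([*sw(-.05,-.022),.30],down(SY))
r.servo_line([*sw(-.05,-.022),.20],rate=.2)
r.hold(.2)
for c in("side","top"):
    im=optics.camera(c);cv2.imwrite(f"pics/{c}3.png",im)
    for q in("tool_tip","tool"): print(c,q,[(np.round(d["point"],4).tolist(),round(d["score"],2)) for d in nets.spot_point(q,c)[:4]])
print(r.get_tool_pos(),r.get_wrist_force(),r.get_t(), sw(-.05,-.022))
i=cv2.imread("pics/side3.png");cv2.imwrite("pics/s3.png",cv2.resize(i[100:270,210:390],None,fx=3,fy=3,interpolation=cv2.INTER_CUBIC))
```

```text
0.01877334443201205 [-0.15912999  0.95230221 -1.55162257]
side tool_tip [([0.3783, 0.174, 0.0012], 0.93), ([0.4991, -0.0652, 0.0898], 0.88), ([0.3034, 0.2844, -0.0009], 0.76)]
side tool [([0.3789, 0.1776, 0.0928], 0.86), ([0.4884, -0.0646, 0.1759], 0.77), ([0.2944, 0.4058, 0.0902], 0.64), ([0.3049, 0.2843, 0.0917], 0.58)]
top tool_tip [([0.3009, 0.2829, 0.0033], 0.8), ([0.2973, 0.4044, 0.0012], 0.64)]
top tool [([0.2956, 0.4057, 0.0917], 0.76), ([0.3758, 0.177, 0.0923], 0.75), ([0.3029, 0.28, 0.0883], 0.63)]
[ 0.48900929 -0.06480214  0.20016018] [ 0.19520502 -0.00874073 -1.82179114] 8.5 [ 0.48893693 -0.06475986]
```

View pics/s3.png

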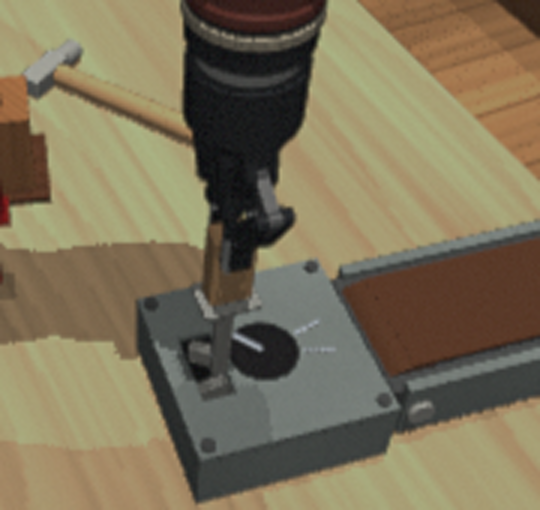

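View pics/top3.png

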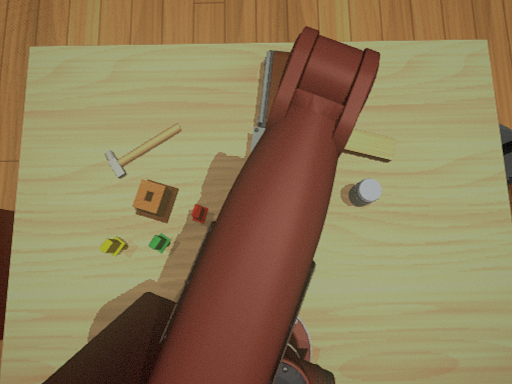

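Side view: the blade hangs over the slot with its tip near crop (217,390). The net hints at a small tilt, so I check with a wireframe overlay. The top view is blocked by the arm and shows the stand empty at (150,195).

Run:
```python
from h import *
im=cv2.imread("pics/side3.png");k=6;x0,y0=250,160
im=cv2.resize(im[160:250,250:340],None,fx=k,fy=k,interpolation=cv2.INTER_CUBIC)
O=np.array([*sw(-.05,-.022),.175]);c,s=np.cos(SY),np.sin(SY);R=np.array([[c,-s,0],[s,c,0],[0,0,1]])
def box(O,hx,hy,z0,z1,col):
    for sx in(-1,1):
        for sy in(-1,1):
            a=proj("side",[O+R@[sx*hx,sy*hy,z0],O+R@[sx*hx,sy*hy,z1]])
            a=((a-[x0,y0]+.5)*k).astype(int);cv2.line(im,tuple(map(int,a[0])),tuple(map(int,a[1])),col,1)
box(O,.007,.004,-.09,0,(0,0,255));box(O,.017,.010,.006,.076,(255,0,0))
# slot
q=proj("side",[[*sw(-.05+a*.014,b*.033),.068] for a,b in((1,1),(1,-1),(-1,-1),(-1,1))])
cv2.polylines(im,[((q-[x0,y0]+.5)*k).astype(np.int32)],True,(0,255,0),1)
cv2.imwrite("pics/ov3.png",im)
```

```text
(no output)
```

View pics/ov3.png

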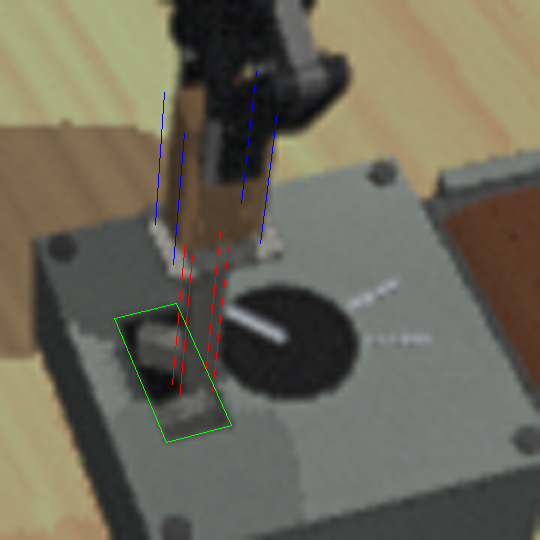

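Run:
```python
from h import *
im=cv2.imread("pics/side3.png")
im=cv2.resize(im[175:235,255:315],None,fx=10,fy=10,interpolation=cv2.INTER_CUBIC)
im=np.clip(im.astype(float)*1.8,0,255).astype(np.uint8)
for off,col in((0.,(0,0,255)),(.004,(0,255,0))):
  O=np.array([*sw(-.05+off,-.022),.175]);
  for z in(.0,-.09):
    q=[]
    for a,b in((1,1),(1,-1),(-1,-1),(-1,1)):
        d=sw(-.05+off+a*.007,-.022+b*.004);q.append([*d,.175+z])
    q=((proj("side",q)-[255,175]+.5)*10).astype(np.int32);cv2.polylines(im,[q],True,col,1)
cv2.imwrite("pics/z3.png",im)
```

```text
(no output)
```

View pics/z3.png

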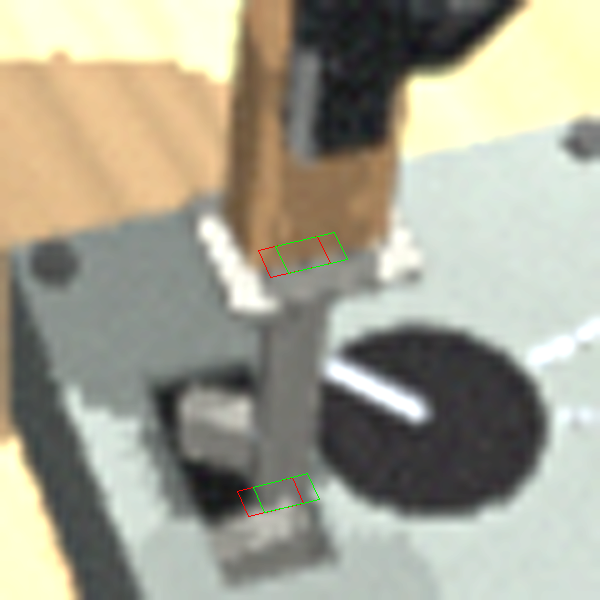

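The overlay shows the tool held nearly upright, leaning about 2.5°, with the tip about 4 mm towards sander +x. I shift by −3 mm to compensate. Then the first stroke.

```bash
cat >> h.py <<'E'
XB=-.053
def mv(y,tipz,rate,cn=None,x=XB): 
    return r.servo_line([*sw(x,y),tipz+.115],rate=rate,ori=down(SY),contact_N=cn)
def dial(c,name):
    im=optics.camera(c);cv2.imwrite(f"pics/{name}.png",im)
    a=ortho(c,im,*sw(.02,0),.14,.069,.0003)
    cv2.imwrite(f"pics/{name}_o.png",a)
E
python3 - <<'E'
from h import *
print(mv(-.024,.078,.1))
h=mv(-.024,.034,.06,6)
print("in",h,r.get_tool_pos(),r.get_wrist_force())
if not h:
    h=mv(.026,.034,.06,20)
    print("push",h,r.get_tool_pos(),r.get_wrist_force())
    dial("side","d1")
print(r.get_t(),r.get_gripper_width())
E
```

```text
False
in False [ 0.48587508 -0.06643645  0.14935595] [ 0.70076022 -0.76012188 -1.88272916]
push False [ 0.49196128 -0.01646219  0.14890085] [ 0.45746443 -0.29734831 -1.57428016]
10.6667 0.018718542517258595
```

View pics/d1_o.png

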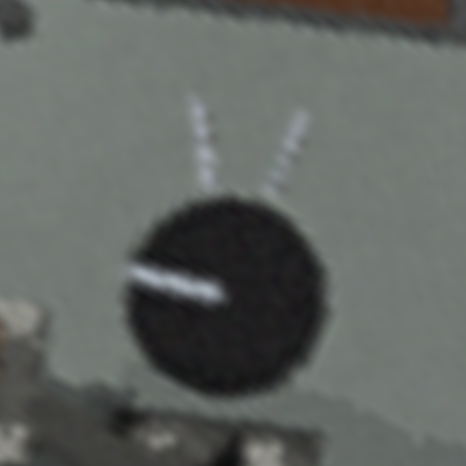

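View pics/d1.png

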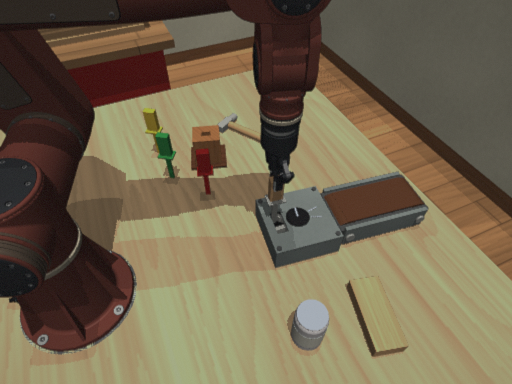

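Side view: the wheel followed. The rectified dial line runs from (226,297) to (130,270), giving θ ≈ 0.72 against the model's 0.71. Strokes 2 and 3 follow, with stroke 3 ending at y = 16.9 mm.

Run:
```python
from h import *
def back():
    mv(r_y-.003,.034,.05); mv(r_y-.003,.061,.08); mv(-.024,.061,.12); return mv(-.024,.034,.06,6)
r_y=.026
ok=True
for end in(.026,.0169):
    h=back(); print("in",h,r.get_tool_pos().round(4) if hasattr(r.get_tool_pos(),'round') else 0)
    if h: ok=False;break
    h=mv(end,.034,.06,20); r_y=end; print("push",h,r.get_wrist_force().round(2))
    dial("side",f"d_{int(end*1e4)}_2")
    if h: ok=False;break
if ok:
    mv(r_y-.004,.034,.05);mv(r_y-.004,.078,.1);mv(r_y-.004,.19,.2)
    dial("side","d3")
print(ok,r.get_t())
a=[cv2.imread(f"pics/{n}_o.png")[60:420,60:420] for n in(("d_260_2","d3") if ok else ("d_260_2",))]
cv2.imwrite("pics/d23.png",np.hstack(a))
```

```text
in False [ 0.4856 -0.0662  0.1489]
push False [-0.2   0.14 -1.53]
in False [ 0.4856 -0.0662  0.1488]
push False [ 0.25 -0.57 -1.89]
True 17.95
```

View pics/d23.png

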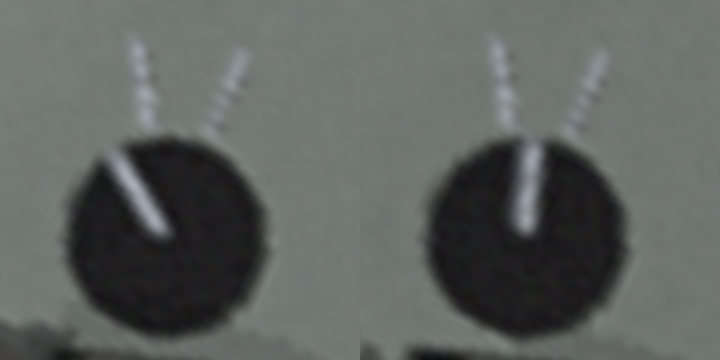

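Left: after stroke 2 the line is just short of the marks. Right: after the last stroke the line runs (524,235) to (535,145), midway between the marks (505,125) and (570,135), so θ ≈ 2.13. Next I carry the tool back.

Run:
```python
from h import *
p=r.get_tool_pos()
P=T+(-.0025)*np.array([np.cos(TY),np.sin(TY)])
r.servo_line([*p[:2],.31],rate=.2)
r.goto([*P,.31],down(TY))
r.servo_line([*P,.235],rate=.2)
r.hold(.2)
im=optics.camera("side");cv2.imwrite("pics/side5.png",im)
im=cv2.resize(im[85:165,165:255],None,fx=8,fy=8,interpolation=cv2.INTER_CUBIC)
im=np.clip(im.astype(float)*1.6,0,255).astype(np.uint8)
def rect(hx,hy,z,col,C=T):
    c,s=np.cos(TY),np.sin(TY)
    q=[[C[0]+c*a*hx-s*b*hy,C[1]+s*a*hx+c*b*hy,z] for a,b in((1,1),(1,-1),(-1,-1),(-1,1))]
    cv2.polylines(im,[((proj("side",q)-[165,85]+.5)*8).astype(np.int32)],True,col,1)
rect(.013,.009,.1,(0,255,0));rect(.007,.004,.12,(0,0,255))
cv2.imwrite("pics/z5.png",im);print(r.get_tool_pos(),r.get_t())
im=optics.camera("top");cv2.imwrite("pics/top5.png",im)
```

```text
[0.4273177  0.31740963 0.23644726] 20.3
```

View pics/z5.png

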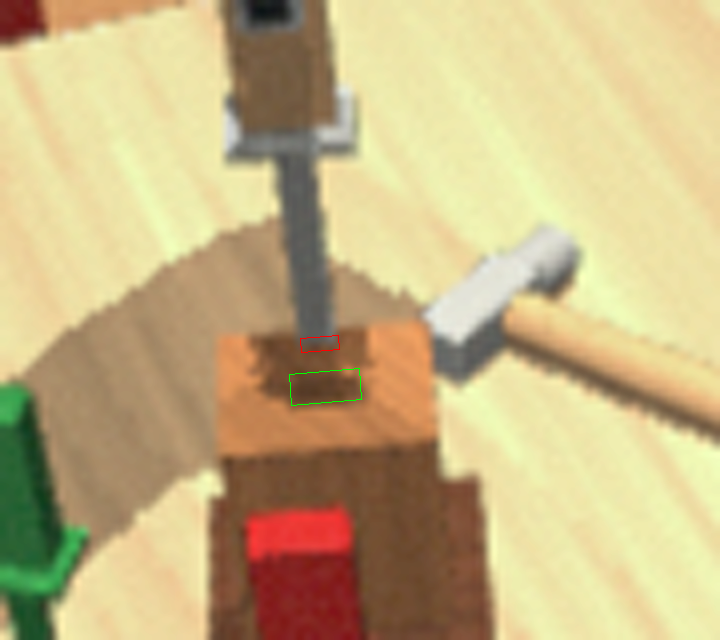

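Side view: the blade tip is at (315,350), within about 1 mm of where it should be over the socket (red box). I lower it with a contact guard.

Run:
```python
from h import *
p=r.get_tool_pos();P=T+(-.0015)*np.array([np.cos(TY),np.sin(TY)])
h=r.servo_line([*P,.15],rate=.08,contact_N=6)
print(h,r.get_tool_pos(),r.get_wrist_force())
if not h:
    h=r.servo_line([*P,.1235],rate=.04,contact_N=4)
    print(h,r.get_tool_pos(),r.get_wrist_force())
im=optics.camera("side");cv2.imwrite("pics/side6.png",im)
cv2.imwrite("pics/z6.png",cv2.resize(im[65:165,155:255],None,fx=6,fy=6,interpolation=cv2.INTER_CUBIC));print(r.get_t())
```

```text
False [0.42794431 0.31709073 0.15066423] [ 0.28574721 -0.15599264 -1.98964204]
True [0.42718402 0.31688459 0.12422084] [-0.47748623 -0.07033392  3.99782424]
22.2333
```

View pics/z6.png

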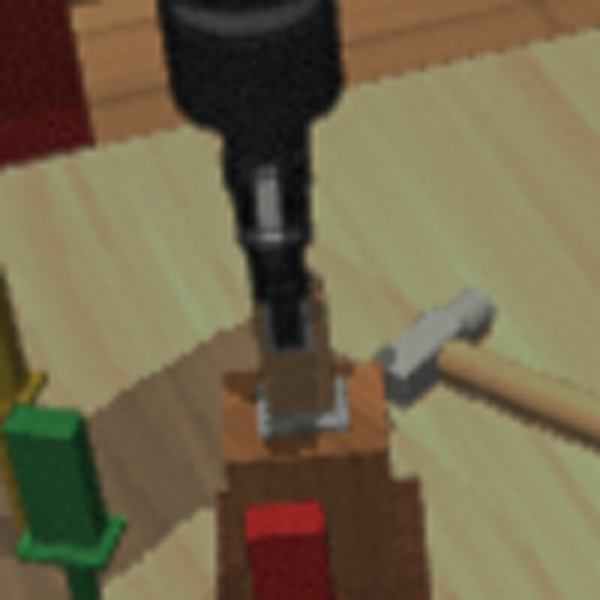

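The collar has seated: contact came at TCP z = 0.124, and the collar lies on the block top at (300,410). I release and back off.

Run:
```python
from h import *
r.move_gripper(.085); r.hold(.2)
p=r.get_tool_pos(); print(r.get_gripper_width(),r.get_wrist_force())
r.servo_line([*p[:2],.30],rate=.15)
r.goto([.158,.579,.30],down(TY))
r.hold(.5)
for c in("side","top"): cv2.imwrite(f"pics/{c}7.png",optics.camera(c))
print(r.get_t())
a=cv2.imread("pics/side7.png")[40:260,120:440];b=cv2.imread("pics/top7.png")
cv2.imwrite("pics/f1.png",cv2.resize(a,None,fx=2.4,fy=2.4,interpolation=cv2.INTER_CUBIC))
cv2.imwrite("pics/f2.png",cv2.resize(b[40:260,90:410],None,fx=2.4,fy=2.4,interpolation=cv2.INTER_CUBIC))
```

```text
0.0851619621421173 [-0.03011158 -0.36161251 -0.52630586]
26.4083
```

View pics/f1.png

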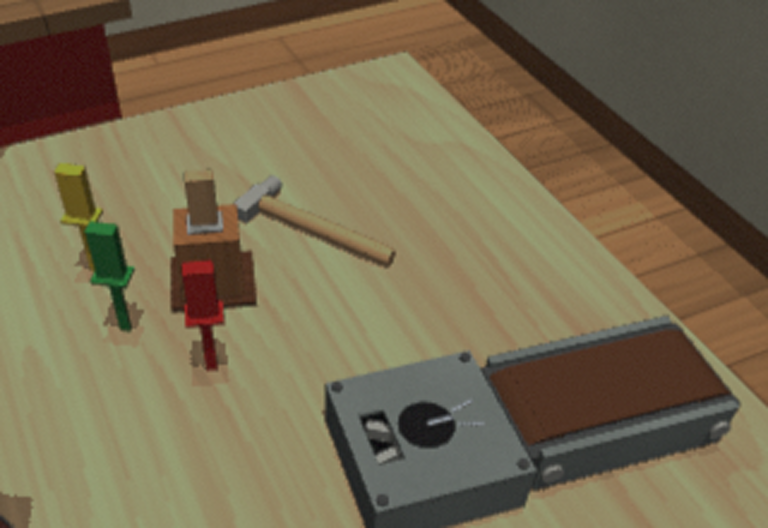

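View pics/f2.png

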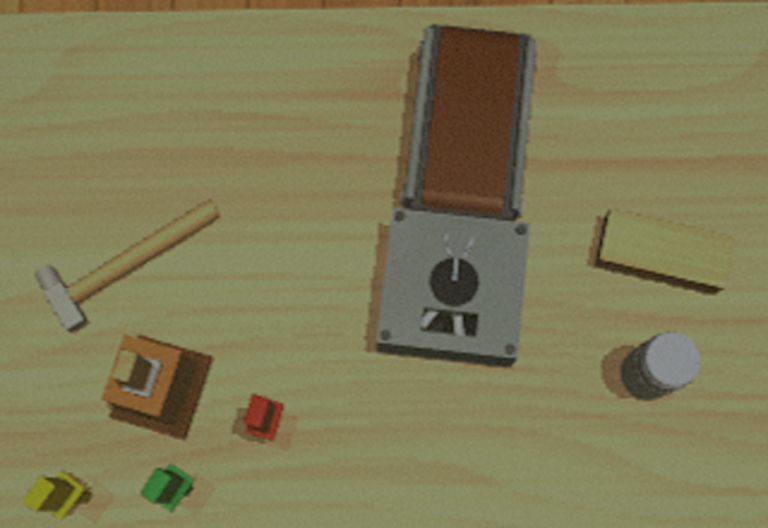

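The final views show the tool upright and seated in the stand, at side crop (203,200). The dial line lies between the marks, from (455,280) to (457,258) in the top crop. The can, hammer, offcut and look-alikes have not moved, and the arm is clear. I hand in.

```bash
python3 -c "
from rig import r
r.job_done();print(r.get_t())"
```

```text
the job is handed in; nothing more can be done
the job is handed in; nothing more can be done
```

The belt is tensioned: the dial's white line now lies midway between the two marks, and the tool is back in its stand and released. I handed in at about 26.4 s of the 50 s allowed.

- **Wheel:** I took the wooden-handled tool from the stand and pushed the star wheel clockwise in three strokes through the slot. From the rectified dial picture its angle went from about −0.13 to 2.13 rad, against a window of 1.88 to 2.39.
- **Stand:** the collar touched the stand's top at the height where I had picked the tool up. The last side and top pictures show it upright and seated with the gripper away.
- **Bystanders:** by eye, the can, hammer, offcut and coloured look-alikes are where they were in the first pictures.
- **Disagreement:** the net's first tool-tip reading put the tip about 10 mm off where the grasp should have it, but a picture overlay showed about 4 mm, a lean of about 2.5° in the grip. I corrected for the 4 mm, and every insertion then went in cleanly. No check failed.

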